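Open the pastel box on the revolving stand

TASK

Open the wooden pastel box: turn its revolving stand counter-clockwise as far as it goes (the little upright post is its handle), then slide the lid straight out from under the overhanging lip (it has a finger groove), without prying it up against the lip, and only then lift it off. Lay the lid gently, groove side up, centred and lengthwise across the two bars of the drying rack. Leave the stand turned to its stop, and do not disturb the wooden duck, the bottle or the jar.

Things in the scene. Friction and masses are not known exactly. Their poses are not given: they have to be found in the camera images.
- stand (a joint): angle of the revolving stand: 0 to 1.1 rad, growing counter-clockwise seen from above; it starts near 0; the stop is at 1.1, where the open (mouth) end of the box faces roughly towards the robot. A hinge with dry friction of 0.25 N m and a little damping; it stays where it is left.
- hub (a point): the vertical turning axis of the stand, at the height of the round wooden disc's top (32 mm above the table, disc 250 mm across). Its axes turn with the stand (as mouth).
- post (a point): centre of the upright wooden post on the disc's rim, 105 mm from the turning axis, beside the middle of the box, 65 mm from the box's side wall. The post is round, 18 mm across (24 mm at the foot), 50 mm tall, its top 82 mm above the table; this point is 62 mm above the table. Its axes turn with the stand (as mouth).
- mouth (a point): centre of the box's open front end, at the height of the ledges that carry the lid (70 mm above the table). Axes turn with the stand: x points from the mouth to the rear (the lid slides out towards -x), z up. The box is 180 mm long, 82 mm wide, its middle on the turning axis. Its side walls end level with the lid's top, so the lid's sides cannot be gripped inside the box.
- lip: the fixed wooden lip bridging the rear of the box: 42 mm along x, 82 mm wide, 8 mm thick; origin at the centre of its underside, 87 mm above the table, 2 mm above the lid. It covers the last 30 mm of the closed lid. Axes as mouth.
- lid: the loose pale wooden lid, 170 mm (x) by 58 mm (y) by 15 mm thick, about 0.14 kg; origin at the centre of its underside; x points to its rear end (the end under the lip when closed), z up. It has 2 mm play on each side in the box. Closed, its front end is level with the mouth (within 2 mm). It must slide at least 32 mm to clear the lip; it may stick out 75 mm without tipping.
- rack: the fixed drying rack: a plywood board 130 mm (x) by 116 mm (y) with two wooden bars along y, at x = -40 and +40 mm, each 10 mm wide and 108 mm long, tops 28 mm above the table; origin at the centre of its underside. The lid is to lie along the rack's x (either way round), centred.
- duck: bystander: carved wooden duck, about 90 mm across and 113 mm tall, origin under its middle
- bottle: bystander: paint bottle, 52 mm across, 150 mm tall, origin under its middle
- jar: bystander: glass jar, 64 mm across, 85 mm tall, origin under its middle
- groove (a point): centre of the floor of the lid's finger groove, on the lid (x = 22 mm, 6 mm above its underside; axes as the lid). The groove crosses the lid's whole width, 34 mm wide along x, 9 mm deep, with square walls. Ahead of it the lid is 90 mm long, behind it 46 mm, of which the lip covers 30 mm.
Things that resemble listed ones, but are neither listed nor needed, are in the scene too. Of the things that look like the rack, the largest one is meant. Leave any grey look-alike of the lid alone.

How it is judged:
By the outcome, as a careful person would: the job done as asked, in the order asked, and still so for the second after the job is handed in, with the robot touching nothing.
It also fails if it takes over 62 s, if anything falls off the work surface, if the arm or the gripper's body presses on something with over 40 N, if the wrist force passes 120 N, or if a joint passes its speed limit or range.

ROBOT

A 7-joint arm with a two-finger parallel gripper is mounted at the origin on the work surface. World frame = base frame: x ahead of the robot, y to its left, z up, the work surface at z = 0. Lengths are in m, angles in rad, forces in N, time in s.
With the tool pointing down it reaches from about 0.35 to 0.9 m from the base axis. Payload 8.1 kg.
Tool frame: the origin (TCP) lies between the finger pads; the fingertips stand 19 mm ahead of it and the grasp point (between the pads) is the TCP; z points along the fingers, y is the line along which they close (so a half turn about z gives the same grasp; the last joint's range is limited). The gripper opens to 85 mm and grips with 20 to 120 N. Pads are 22 mm wide; open, the fingers measure 114 mm over their backs; the gripper's body (76 mm by 85 mm) begins 54 mm behind the grasp point. The pads swing forward as they close: fully open they stand 13 mm farther back than shut.
Start: joints at [1.13, 0.434, 0.025, 1.573, -0.012, 1.134, -0.075], TCP at [0.207, -0.59, 0.25] pointing down, gripper open.
Joint ranges: [-2.62, 2.62], [-0.44, 2.09], [-1.27, 1.32], [0.08, 2.57], [-1.32, 4.46], [0.12, 2], [-2.74, 2.74]. Speed limits (rad/s): [2.22, 2.22, 3.01, 3.01, 3.14, 3.14, 3.14].

INTERFACE

Orientations are given as a unit quaternion [w, x, y, z].
In Python, from plant import monitor, eyes, robot gives the robot as it stands.
- The arm moves only by the tool send_rows, never from a script. Its argument "motion" is a list that holds one entry, the list of rows, each a list of 6 numbers: the shift along the tool's x, y, z in m, then the turn, a rotation vector about the tool's x, y, z in rad. A call has 1 to 12 rows; each row is the pose to reach, as a shift and turn from the pose commanded when the call began, along the tool's axes at that moment; what a row does not reach only later rows make up. A row lasts 1/12 s, in which the tool goes at most 41.7 mm and 7.16 degrees, less where a joint would pass 70% of its speed; a pose out of reach is approached as far as the arm can. A call with a gripper value outside its range is refused whole. "jaw" is the opening in per cent of the stroke, from 0 (shut) to 100 (fully open), set as the call begins (left out, the last holds). The fingers move at their own pace and stop on an object; "grip_force" is the grip in N (left out, the last holds). Time passes only in rows, so rows that repeat a pose let the fingers close. It gives the time, the measured TCP pose, the force, the opening and the grip force at its end, in the units of the state.
- monitor.read_state(): the state, without advancing time (a new reading comes with each control period).
- eyes.read_camera(name): name is "side" or "top"; returns (picture, depth): 400x640x3 uint8, blue, green, red; 400x640 float32, m along the optical axis (not along the pixel's ray), 0 where there is no reading.
- eyes.camera_info(name): a dict with "fov_y" (degrees; the focal length in pixels is half the picture's height over the tangent of half this angle, whatever the lens; pixels are square), "cx", "cy" (the principal point, pixels), "extrinsics" (4x4, takes a point from camera to world coordinates). Camera axes: x right, y up, looking along -z (the intrinsics and any distortion apply to the point x, -y, -z); pixel columns grow to the right and rows downward; lengths in m; the calibration is good to about 2 mm. A picture is of the moment at which its call begins. camera_info takes no time and is no camera call.
- robot.job_done(): hands the job in; it is judged then, once.
The state is a dict: "time": time; "joint_pos": joint angles; "qvel": joint speeds; "joint_torque": joint torques, N m; "eef_pos": TCP position; "orientation": TCP orientation; "ft_force": force on the tool from outside, world axes, zero at the start; "torque": the same for the moment, N m; "grip_width": finger opening in m; "finger_force": force on a finger pad.
Only numpy, scipy, OpenCV 4.12 (cv2) and the standard library are available. Lean on these libraries where they do the work, as an engineer would, in place of code of your own. Each camera call takes 0.05 s, during which the arm holds its last target. There are 200 camera calls.

## Working session

There is one attempt and no reset: what is moved stays moved. The work goes in short steps, Python scripts to look and compute and a tool call to move; the robot and the scene stay as the last step left them, time stands still between calls to the robot, and variables do not carry over. Pictures are saved under pics/ and viewed, at most 10 in all, crops included, and the job is handed in when it is done.

Besides the shell and the picture viewer there is one more tool, called after "Call:" as name(argument=value, ...), one argument or row to a line, values as JSON. send_rows: Moves the arm, as the interface text tells. Its arguments: {"type":"object","properties":{"motion":{"type":"array"},"jaw":{"type":"number"},"grip_force":{"type":"number"}},"required":["motion"]}

```bash
ls; mkdir -p pics; python3 - <<'E'
from plant import monitor, eyes, robot
import cv2,numpy as np
for n in("top","side"):
    p,d=eyes.read_camera(n); cv2.imwrite(f"pics/{n}0.png",p); np.save(f"{n}_d0.npy",d)
    print(n,eyes.camera_info(n))
print(monitor.read_state())
E
```

```text
pics
top {'fov_y': 49.58639266140541, 'cx': 317.8954499843292, 'cy': 196.92547657012207, 'extrinsics': array([[ 0.02808244,  0.97423866, -0.22376418,  0.29703011],
       [-0.99958828,  0.02605111, -0.01202555, -0.0509488 ],
       [-0.00588645,  0.22400976,  0.97456912,  1.25463991],
       [ 0.        ,  0.        ,  0.        ,  1.        ]])}
side {'fov_y': 42.05386500281929, 'cx': 317.998411649041, 'cy': 202.8094404012205, 'extrinsics': array([[-0.99609207,  0.03376153, -0.08161337,  0.45070277],
       [-0.08602719, -0.58010209,  0.8099882 ,  0.94375986],
       [-0.01999764,  0.8138438 ,  0.5807395 ,  0.81818599],
       [ 0.        ,  0.        ,  0.        ,  1.        ]])}
{'time': 0.1, 'joint_pos': array([ 1.13038737,  0.43514823,  0.02497445,  1.57404675, -0.01164899,
        1.13400048, -0.07514353]), 'qvel': array([-0.00040064, -0.00365553, -0.00173566, -0.00207165, -0.00058226,
        0.00011632,  0.00103929]), 'joint_torque': array([ 1.72179789e-03, -6.71757102e+01,  1.02767531e+00, -3.16902101e+01,
        1.57911860e-02,  7.28238956e-03,  8.86747648e-05]), 'eef_pos': array([ 0.20695385, -0.58926513,  0.24959186]), 'orientation': array([-7.09772780e-04,  9.85780594e-01,  1.68035979e-01, -1.65816941e-04]), 'ft_force': array([ 0.67198008, -0.07607431,  0.35351095]), 'torque': array([-0.03138151, -0.01409751, -0.05818432]), 'finger_force': 0.0, 'grip_width': 0.08542396559107716}
```

View pics/top0.png

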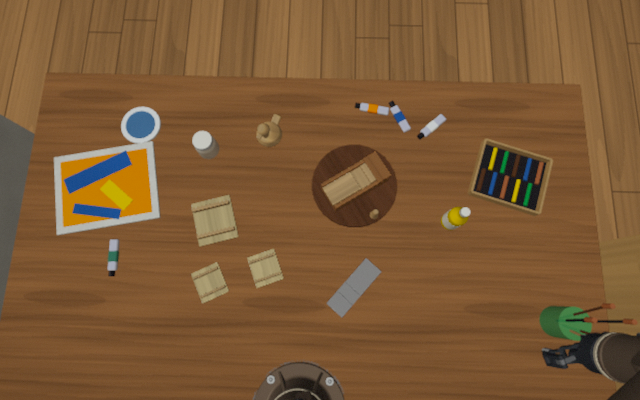

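View pics/side0.png

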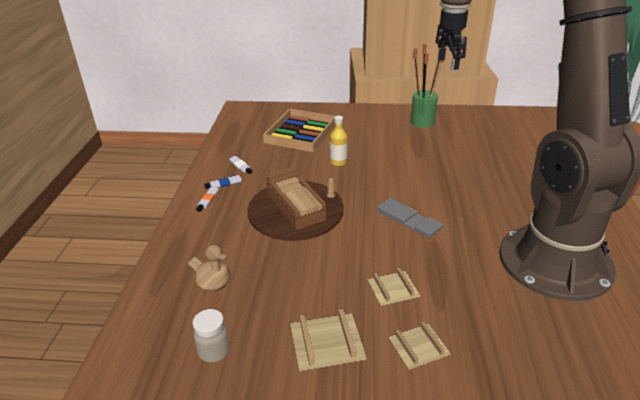

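The top view shows the box on its disc at (355,185), with the lip at the upper right (375,165), the mouth at the lower left (330,200) and the post at (374,214). Three things look like the rack: (214,220), (210,283) and (265,268). The one at (214,220) is the largest, so it is the one meant. The grey lid look-alike is at (354,287). The duck is at (268,130), the jar at (205,144) and the bottle at (456,217).

```bash
cat > h.py <<'E'
from plant import monitor, eyes, robot
import cv2,numpy as np
def cloud(n,d):
    c=eyes.camera_info(n);f=200/np.tan(np.radians(c["fov_y"]/2));E=c["extrinsics"]
    v,u=np.mgrid[:400,:640]
    P=np.stack([(u-c["cx"])/f*d,-(v-c["cy"])/f*d,-d],-1)
    W=P@E[:3,:3].T+E[:3,3]; W[d==0]=np.nan
    return W
def ray(n,u,v,z):
    c=eyes.camera_info(n);f=200/np.tan(np.radians(c["fov_y"]/2));E=c["extrinsics"]
    r=E[:3,:3]@np.array([(u-c["cx"])/f,-(v-c["cy"])/f,-1]);o=E[:3,3]
    return o+r*(z-o[2])/r[2]
E
python3 - <<'E'
from h import *
d=np.load("top_d0.npy");W=cloud("top",d);p=cv2.imread("pics/top0.png")
for a in [(100,280),(350,140),(300,450),(330,250),(100,560)]: print("table",a,W[a].round(4))
ys=[slice(100,240),slice(290,410)]
def reg(r,c,lo,hi):
    S=W[r,c];m=(S[...,2]>lo)&(S[...,2]<hi);return S[m],m
box=(slice(130,235),slice(300,410))
for lo,hi in[(.02,.042),(.075,.09),(.09,.105)]:
    S,m=reg(*box,lo,hi)
    if len(S)<5: print(lo,"few");continue
    (c,s,a)=cv2.minAreaRect(S[:,:2].astype(np.float32)); print(lo,len(S),np.round(c,4),np.round(s,4),a,S[:,2].mean().round(4))
    if lo==.02: print("circ",cv2.minEnclosingCircle(S[:,:2].astype(np.float32)))
S,m=reg(slice(205,222),slice(366,384),.05,.1);print("post",len(S),S.mean(0),S.max(0))
print("post side-by-ray",ray("top",375,212,.082))
for nm,r,c in[("rack",slice(190,250),slice(185,245)),("r2",slice(260,305),slice(188,232)),("r3",slice(245,290),slice(243,288))]:
    for lo in(.006,.02):
        S,m=reg(r,c,lo,.05);q=cv2.minAreaRect(S[:,:2].astype(np.float32));print(nm,lo,len(S),np.round(q[0],4),np.round(q[1],4),round(q[2],1),np.median(S[:,2]).round(4))
for nm,r,c in[("duck",slice(110,150),slice(250,290)),("jar",slice(125,160),slice(188,222)),("bot",slice(200,235),slice(438,475))]:
    S,m=reg(r,c,.02,.2);print(nm,S.mean(0).round(3),S.min(0).round(3),S.max(0).round(3))
a=cv2.resize(p[135:235,305:405],None,fx=5,fy=5,interpolation=cv2.INTER_CUBIC)
b=cv2.resize(p[185:310,185:290],(300,357),interpolation=cv2.INTER_CUBIC)
o=np.zeros((500,800,3),np.uint8);o[:,:500]=a;o[:357,500:]=b;cv2.imwrite("pics/crop1.png",o)
E
```

```text
table (100, 280) [8.935e-01 9.200e-02 5.000e-04]
table (350, 140) [0.1396 0.4414 0.0028]
table (300, 450) [ 0.2975 -0.4147  0.0026]
table (330, 250) [0.2009 0.1421 0.0028]
table (100, 560) [ 0.9138 -0.7803  0.0042]
0.02 3450 [ 0.6193 -0.1386] [0.2474 0.2476] 78.58424377441406 0.0329
circ ((0.6197857856750488, -0.13938455283641815), 0.12544895708560944)
0.075 1409 [ 0.6066 -0.1376] [0.1852 0.1502] 81.57633209228516 0.084
0.09 464 [ 0.618  -0.1394] [0.0826 0.1811] 34.16001510620117 0.0952
post 42 [ 0.52873802 -0.19372908  0.07557369] [ 0.53695621 -0.18669439  0.08696516]
post side-by-ray [ 0.52788414 -0.19493214  0.082     ]
rack 0.006 1216 [0.5034 0.2726] [0.1733 0.1748] 87.2 0.0089
rack 0.02 296 [0.5081 0.2669] [0.0918 0.1083] 15.9 0.0281
r2 0.006 446 [0.3286 0.2687] [0.1224 0.1096] 1.6 0.0082
r2 0.02 73 [0.3296 0.2658] [0.0643 0.0728] 28.3 0.0213
r3 0.006 413 [0.3753 0.1104] [0.126  0.1174] 87.5 0.0083
r3 0.02 68 [0.3733 0.1119] [0.0628 0.0741] 21.1 0.0218
duck [0.766 0.113 0.058] [0.73  0.081 0.02 ] [0.831 0.156 0.117]
jar [0.719 0.296 0.071] [0.694 0.27  0.02 ] [0.756 0.331 0.091]
bot [ 0.517 -0.409  0.097] [ 0.497 -0.443  0.021] [ 0.549 -0.392  0.156]
```

View pics/crop1.png

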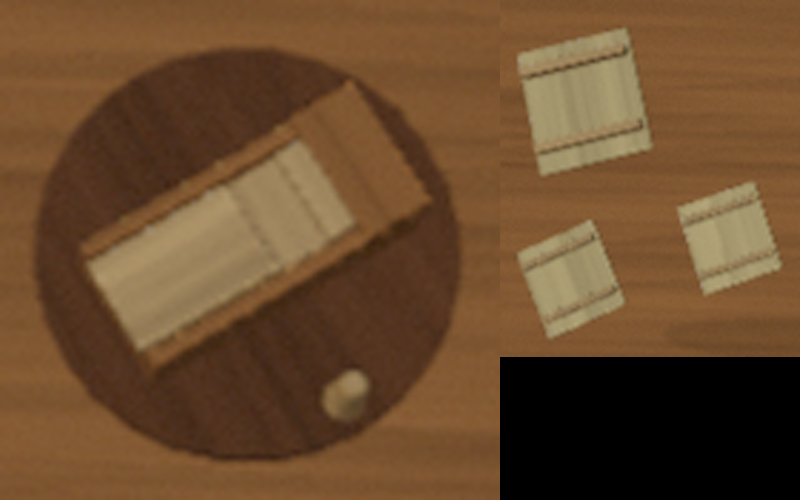

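The crop confirms three things. The rack is the big one, upper left of the three in the right panel. The mouth is at crop (120,310). The post is at crop (347,392), and its top measures about (0.528,-0.194). I'll push the post with the shut fingers, keeping tool x along the box axis.

```bash
cat >> h.py <<'E'
from scipy.spatial.transform import Rotation as Rn
def R():
    q=monitor.read_state()["orientation"];return Rn.from_quat([q[1],q[2],q[3],q[0]])
def rel(*T):
    "world targets (x,y,z,yaw deg) -> row from the present pose"
    s=monitor.read_state();r=R();print("t",round(s["time"],2),"pos",s["eef_pos"].round(4),"yaw",np.degrees(np.arctan2(*r.as_matrix()[[1,0],0])).round(2),"F",s["ft_force"].round(1),"w",round(s["grip_width"],4))
    for t in T:
        g=Rn.from_euler("z",t[3],degrees=True)*Rn.from_euler("x",np.pi)
        print(t,np.r_[r.inv().apply(np.array(t[:3])-s["eef_pos"]),(r.inv()*g).as_rotvec()].round(4).tolist())
E
python3 -c "
from h import *
rel((.501,-.153,.25,-57.5),(.501,-.153,.066,-57.5))"
```

```text
t 0.1 pos [ 0.207  -0.5893  0.2496] yaw 19.35 F [ 0.7 -0.1  0.4] w 0.0854
(0.501, -0.153, 0.25, -57.5) [0.422, -0.3142, 0.0, -0.0012, 0.0011, 1.3412]
(0.501, -0.153, 0.066, -57.5) [0.422, -0.3139, 0.184, -0.0012, 0.0011, 1.3412]
```

Call:
send_rows(
  motion=[
    [[0.422, -0.314, 0, 0, 0, 1.341], [0.422, -0.314, 0, 0, 0, 1.341], [0.422, -0.314, 0, 0, 0, 1.341], [0.422, -0.314, 0, 0, 0, 1.341], [0.422, -0.314, 0, 0, 0, 1.341], [0.422, -0.314, 0, 0, 0, 1.341], [0.422, -0.314, 0, 0, 0, 1.341], [0.422, -0.314, 0, 0, 0, 1.341], [0.422, -0.314, 0, 0, 0, 1.341], [0.422, -0.314, 0, 0, 0, 1.341], [0.422, -0.314, 0, 0, 0, 1.341], [0.422, -0.314, 0, 0, 0, 1.341]],
  ],
  jaw=0,
  grip_force=20,
)

```text
time: 1.1
eef_pos: [0.4665, -0.2052, 0.2502]
orientation: [0.0, 0.875, -0.484, -0.0]
ft_force: [-0.1, -1.3, 0.0]
grip_width: 0.0002
finger_force: 0.0
```

```bash
python3 -c "
from h import *
rel((.501,-.153,.25,-57.5),(.501,-.153,.066,-57.5))"
```

```text
t 1.1 pos [ 0.4665 -0.2052  0.2502] yaw -57.91 F [-0.1 -1.3  0. ] w 0.0002
(0.501, -0.153, 0.25, -57.5) [-0.0259, -0.057, 0.0002, 0.0006, -0.0001, -0.0071]
(0.501, -0.153, 0.066, -57.5) [-0.0259, -0.0571, 0.1842, 0.0006, -0.0001, -0.0071]
```

Call:
send_rows(
  motion=[
    [[-0.026, -0.057, 0.0, 0, 0, 0], [-0.026, -0.057, 0.0, 0, 0, 0], [-0.026, -0.057, 0.03, 0, 0, 0], [-0.026, -0.057, 0.06, 0, 0, 0], [-0.026, -0.057, 0.09, 0, 0, 0], [-0.026, -0.057, 0.12, 0, 0, 0], [-0.026, -0.057, 0.14, 0, 0, 0], [-0.026, -0.057, 0.14, 0, 0, 0]],
  ],
)

```text
time: 1.77
eef_pos: [0.4976, -0.1528, 0.1063]
orientation: [0.001, 0.877, -0.481, -0.004]
ft_force: [-0.9, 0.1, 0.3]
grip_width: 0.0
finger_force: 0.0
```

```bash
python3 -c "
from h import *
rel((.501,-.153,.066,-57.5))"
```

```text
t 1.77 pos [ 0.4976 -0.1528  0.1063] yaw -57.47 F [-0.9  0.1  0.3] w 0.0
(0.501, -0.153, 0.066, -57.5) [0.0022, -0.003, 0.0403, 0.0054, 0.0052, 0.0005]
```

Call:
send_rows(
  motion=[
    [[0.002, -0.003, 0.02, 0.005, 0.005, 0], [0.002, -0.003, 0.041, 0.005, 0.005, 0], [0.002, -0.003, 0.041, 0.005, 0.005, 0]],
  ],
)

```text
time: 2.02
eef_pos: [0.5027, -0.1532, 0.0675]
orientation: [-0.0, 0.877, -0.481, 0.002]
ft_force: [-1.1, 1.2, -0.3]
grip_width: -0.0003
finger_force: 0.0
```

```bash
cat >>h.py <<'E'
HUB=np.array([.6193,-.139])
def arc(s,*phi,z=.066):
    rel(*[(*(HUB+Rn.from_euler("z",p,degrees=True).apply([-s,-.105,0])[:2]).round(4),z,p) for p in phi])
E
python3 -c "
from h import *
arc(.022,*range(-58,-20,4))"
```

```text
t 2.02 pos [ 0.5027 -0.1532  0.0675] yaw -57.48 F [-1.1  1.2 -0.3] w -0.0003
(np.float64(0.5186), np.float64(-0.176), 0.066, -58) [0.0277, -0.0011, 0.0016, -0.0023, -0.0024, 0.0091]
(np.float64(0.5214), np.float64(-0.1829), 0.066, -54) [0.035, 0.0002, 0.0016, -0.0022, -0.0025, -0.0607]
(np.float64(0.5247), np.float64(-0.1896), 0.066, -50) [0.0425, 0.001, 0.0016, -0.0022, -0.0026, -0.1305]
(np.float64(0.5285), np.float64(-0.1961), 0.066, -46) [0.05, 0.0013, 0.0016, -0.0021, -0.0026, -0.2003]
(np.float64(0.5327), np.float64(-0.2023), 0.066, -42) [0.0575, 0.0011, 0.0016, -0.002, -0.0027, -0.2701]
(np.float64(0.5373), np.float64(-0.2082), 0.066, -38) [0.0649, 0.0004, 0.0017, -0.0019, -0.0028, -0.3399]
(np.float64(0.5423), np.float64(-0.2137), 0.066, -34) [0.0722, -0.0008, 0.0017, -0.0018, -0.0028, -0.4097]
(np.float64(0.5477), np.float64(-0.2189), 0.066, -30) [0.0795, -0.0026, 0.0017, -0.0017, -0.0029, -0.4796]
(np.float64(0.5535), np.float64(-0.2237), 0.066, -26) [0.0867, -0.0049, 0.0017, -0.0016, -0.003, -0.5494]
(np.float64(0.5596), np.float64(-0.2281), 0.066, -22) [0.0937, -0.0077, 0.0017, -0.0015, -0.003, -0.6192]
```

Call:
send_rows(
  motion=[
    [[0.01, 0, 0.001, 0, 0, 0], [0.019, -0.001, 0.001, 0, 0, 0.005], [0.028, -0.001, 0.001, 0, 0, 0.009], [0.035, 0, 0.001, 0, 0, -0.061], [0.0425, 0.001, 0.001, 0, 0, -0.13], [0.05, 0.0013, 0.001, 0, 0, -0.2], [0.0575, 0.001, 0.001, 0, 0, -0.27], [0.065, 0, 0.001, 0, 0, -0.34], [0.072, -0.001, 0.001, 0, 0, -0.41], [0.0795, -0.003, 0.001, 0, 0, -0.48], [0.0867, -0.005, 0.001, 0, 0, -0.55], [0.0937, -0.008, 0.001, 0, 0, -0.62]],
  ],
)

```text
time: 3.02
eef_pos: [0.5613, -0.2289, 0.0698]
orientation: [-0.0, 0.982, -0.189, 0.003]
ft_force: [-3.0, 3.9, 0.3]
grip_width: 0.0001
finger_force: 2.0
```

```bash
python3 -c "
from h import *
arc(.022,*range(-20,8,3))"
```

```text
t 3.02 pos [ 0.5613 -0.2289  0.0698] yaw -21.81 F [-3.   3.9  0.3] w 0.0001
(np.float64(0.5627), np.float64(-0.2301), 0.066, -20) [0.0018, 0.0006, 0.0038, -0.0013, -0.0063, -0.0316]
(np.float64(0.5676), np.float64(-0.233), 0.066, -17) [0.0074, 0.0015, 0.0039, -0.0011, -0.0063, -0.084]
(np.float64(0.5726), np.float64(-0.2356), 0.066, -14) [0.013, 0.002, 0.0039, -0.0009, -0.0063, -0.1363]
(np.float64(0.5777), np.float64(-0.2379), 0.066, -11) [0.0186, 0.0023, 0.0039, -0.0008, -0.0063, -0.1887]
(np.float64(0.5829), np.float64(-0.2399), 0.066, -8) [0.0242, 0.0022, 0.004, -0.0006, -0.0064, -0.241]
(np.float64(0.5882), np.float64(-0.2417), 0.066, -5) [0.0297, 0.0019, 0.004, -0.0004, -0.0064, -0.2934]
(np.float64(0.5936), np.float64(-0.2432), 0.066, -2) [0.0353, 0.0013, 0.004, -0.0003, -0.0064, -0.3458]
(np.float64(0.5991), np.float64(-0.2444), 0.066, 1) [0.0409, 0.0004, 0.0041, -0.0001, -0.0064, -0.3981]
(np.float64(0.6047), np.float64(-0.2453), 0.066, 4) [0.0464, -0.0009, 0.0041, 0.0001, -0.0064, -0.4505]
(np.float64(0.6103), np.float64(-0.2459), 0.066, 7) [0.0518, -0.0024, 0.0041, 0.0002, -0.0065, -0.5028]
```

Call:
send_rows(
  motion=[
    [[0.007, 0.0015, 0.003, 0, 0, -0.084], [0.013, 0.002, 0.003, 0, 0, -0.136], [0.0186, 0.002, 0.003, 0, 0, -0.188], [0.024, 0.002, 0.003, 0, 0, -0.241], [0.03, 0.002, 0.003, 0, 0, -0.293], [0.035, 0.001, 0.003, 0, 0, -0.346], [0.038, 0.001, 0.003, 0, 0, -0.372], [0.041, 0, 0.003, 0, 0, -0.398]],
  ],
)

```text
time: 3.68
eef_pos: [0.5991, -0.2453, 0.0668]
orientation: [0.001, 1.0, 0.007, 0.003]
ft_force: [-3.7, -2.3, 0.4]
grip_width: -0.0002
finger_force: 1.7
```

```bash
python3 - <<'E'
from h import *
p,d=eyes.read_camera("top");cv2.imwrite("pics/top1.png",p);W=cloud("top",d)
S=W[130:235,290:440].reshape(-1,3)
L=S[(S[:,2]>.09)&(S[:,2]<.1)&(np.hypot(S[:,0]-.619,S[:,1]+.139)<.11)]
print(cv2.minAreaRect(L[:,:2].astype(np.float32)))
arc(.022,3,5,7,9,11)
E
```

```text
((0.6283971667289734, -0.14289692044258118), (0.18351943790912628, 0.1371978521347046), 26.67938232421875)
t 3.73 pos [ 0.5999 -0.2453  0.0668] yaw 0.92 F [-1.9 -1.5  1. ] w 0.0002
(np.float64(0.6028), np.float64(-0.245), 0.066, 3) [0.0029, -0.0002, 0.0008, 0.0031, -0.0075, -0.0364]
(np.float64(0.6065), np.float64(-0.2455), 0.066, 5) [0.0066, 0.0003, 0.0009, 0.0033, -0.0075, -0.0713]
(np.float64(0.6103), np.float64(-0.2459), 0.066, 7) [0.0104, 0.0008, 0.0009, 0.0034, -0.0074, -0.1062]
(np.float64(0.614), np.float64(-0.2461), 0.066, 9) [0.0141, 0.001, 0.0009, 0.0035, -0.0074, -0.1411]
(np.float64(0.6177), np.float64(-0.2463), 0.066, 11) [0.0178, 0.0013, 0.001, 0.0037, -0.0073, -0.176]
```

Next I'll push gently to the stop.

Call:
send_rows(
  motion=[
    [[0.003, 0, 0, 0, 0, -0.036], [0.005, 0, 0, 0, 0, -0.054], [0.0066, 0, 0, 0, 0, -0.071], [0.0085, 0, 0, 0, 0, -0.088], [0.0104, 0.0005, 0, 0, 0, -0.106], [0.0104, 0.0005, 0, 0, 0, -0.106]],
  ],
)

```text
time: 4.23
eef_pos: [0.6101, -0.2442, 0.0664]
orientation: [0.001, 0.998, 0.061, 0.004]
ft_force: [-1.8, -1.5, 0.8]
grip_width: 0.0002
finger_force: 0.8
```

```bash
python3 - <<'E'
from h import *
arc(.022,7,9,11,13)
E
```

```text
t 4.23 pos [ 0.6101 -0.2442  0.0664] yaw 6.98 F [-1.8 -1.5  0.8] w 0.0002
(np.float64(0.6103), np.float64(-0.2459), 0.066, 7) [-0.0, 0.0017, 0.0004, 0.0027, -0.0072, -0.0003]
(np.float64(0.614), np.float64(-0.2461), 0.066, 9) [0.0036, 0.0024, 0.0004, 0.0028, -0.0072, -0.0353]
(np.float64(0.6177), np.float64(-0.2463), 0.066, 11) [0.0073, 0.003, 0.0004, 0.0029, -0.0071, -0.0702]
(np.float64(0.6215), np.float64(-0.2463), 0.066, 13) [0.011, 0.0035, 0.0005, 0.003, -0.0071, -0.1051]
```

Call:
send_rows(
  motion=[
    [[0.0015, 0.0005, 0, 0, 0, -0.01], [0.003, 0.001, 0, 0, 0, -0.02], [0.0045, 0.0015, 0, 0, 0, -0.03]],
  ],
)

```text
time: 4.48
eef_pos: [0.6105, -0.2449, 0.0657]
orientation: [0.0, 0.997, 0.075, -0.0]
ft_force: [-20.5, 0.5, 12.4]
grip_width: -0.0001
finger_force: 10.1
```

Call:
send_rows(
  motion=[
    [[0.0015, 0.0, 0, 0, 0, -0.01], [0.003, 0.0, 0, 0, 0, -0.02], [0.004, 0.0005, 0, 0, 0, -0.03]],
  ],
)

```text
time: 4.73
eef_pos: [0.6108, -0.2455, 0.0653]
orientation: [0.0, 0.996, 0.09, -0.004]
ft_force: [-31.0, -1.2, 17.5]
grip_width: 0.0001
finger_force: 15.6
```

```bash
python3 - <<'E'
from h import *
p,d=eyes.read_camera("top");cv2.imwrite("pics/top2.png",p);np.save("top_d2.npy",d)
p,d=eyes.read_camera("side");cv2.imwrite("pics/side2.png",p)
arc(.022,11,13)
E
```

```text
t 4.83 pos [ 0.6107 -0.2456  0.0652] yaw 10.27 F [-28.3  -0.1  17.9] w 0.0001
(np.float64(0.6177), np.float64(-0.2463), 0.066, 11) [0.0067, 0.0019, -0.0009, -0.0, 0.0079, -0.0127]
(np.float64(0.6215), np.float64(-0.2463), 0.066, 13) [0.0105, 0.0026, -0.0009, -0.0002, 0.0079, -0.0476]
```

The force jumped to 28 N, so the stand is at its stop. Now I'll back off, rise and look.

Call:
send_rows(
  motion=[
    [[-0.01, 0, 0, 0, 0, 0], [-0.025, 0, 0, 0, 0, 0], [-0.04, 0.0, 0, 0, 0, 0], [-0.04, 0.0, -0.03, 0, 0, 0], [-0.05, 0.02, -0.06, 0, 0, 0], [-0.08, 0.03, -0.09, 0, 0, 0], [-0.11, 0.03, -0.115, 0, 0, 0], [-0.14, 0.03, -0.115, 0, 0, 0], [-0.17, 0.03, -0.115, 0, 0, 0], [-0.17, 0.03, -0.115, 0, 0, 0]],
  ],
)

```text
time: 5.67
eef_pos: [0.4508, -0.3065, 0.1807]
orientation: [0.002, 0.996, 0.088, 0.002]
ft_force: [-0.2, -0.6, -1.1]
grip_width: -0.0
finger_force: 0.0
```

```bash
python3 - <<'E'
from h import *
p,d=eyes.read_camera("top");cv2.imwrite("pics/top3.png",p);np.save("top_d3.npy",d);W=cloud("top",d)
p2,d2=eyes.read_camera("side");cv2.imwrite("pics/side3.png",p2);W2=cloud("side",d2)
S=W[130:240,290:430]
for lo,hi in((.08,.09),(.091,.1)):
  L=S[(S[...,2]>lo)&(S[...,2]<hi)&(np.hypot(S[...,0]-.619,S[...,1]+.139)<.11)]
  q=cv2.minAreaRect(L[:,:2].astype(np.float32));print(lo,len(L),q)
m=(np.hypot(S[...,0]-.64,S[...,1]+.245)<.03)&(S[...,2]>.06);print("post",S[m].mean(0),S[m].max(0))
rel()
a=cv2.resize(p[130:240,300:410],None,fx=4,fy=4,interpolation=cv2.INTER_CUBIC)
b=cv2.resize(p2[150:250,230:340],(360,327),interpolation=cv2.INTER_CUBIC)
o=np.zeros((440,800,3),np.uint8);o[:,:440]=a;o[:327,440:]=b;cv2.imwrite("pics/crop3.png",o)
E
```

```text
0.08 1164 ((0.62156742811203, -0.17323777079582214), (0.18125122785568237, 0.15106359124183655), 5.681319236755371)
0.091 405 ((0.6204484105110168, -0.13445329666137695), (0.18055589497089386, 0.08151426911354065), 1.086496353149414)
post [ 0.62723651 -0.24138927  0.07695975] [ 0.63684962 -0.23433745  0.08651549]
t 5.77 pos [ 0.4556 -0.3049  0.1809] yaw 10.29 F [ 0.4 -0.1  0.8] w 0.0001
```

View pics/crop3.png

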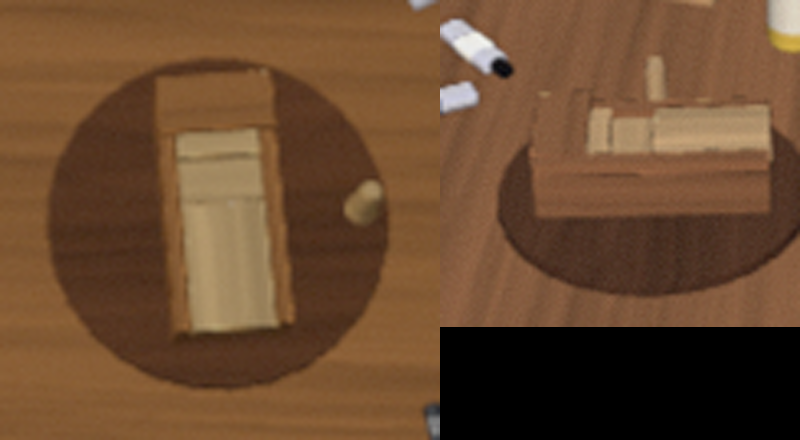

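The stand is turned, with the mouth towards the robot and the groove clear of the lip at crop (222,180). Next is to refine the axis from the pale lid mask cast onto z=0.085.

```bash
python3 - <<'E'
from h import *
p=cv2.imread("pics/top3.png");d=np.load("top_d3.npy");W=cloud("top",d)
hsv=cv2.cvtColor(p,cv2.COLOR_BGR2HSV)
for rc in[(160,352),(175,354),(195,356),(150,352),(180,341),(190,371)]: print(rc,hsv[rc],W[rc].round(4))
m=np.zeros(p.shape[:2],np.uint8)
m[155:216,335:380]=((hsv[...,1]<125)&(hsv[...,2]>125))[155:216,335:380]
m=cv2.morphologyEx(m,cv2.MORPH_OPEN,np.ones((3,3)))
c=max(cv2.findContours(m,0,2)[0],key=cv2.contourArea)
P=np.array([ray("top",u,v,.085)[:2] for u,v in c[:,0]],np.float32)
q=cv2.minAreaRect(P);print(q,cv2.boxPoints(q).round(4).tolist())
# row-wise mid line
X=[]
for v in range(160,212):
    u=np.where(m[v])[0]
    if len(u)>15: X.append(ray("top",(u.min()+u.max())/2,v,.085)[:2])
X=np.array(X);k=np.polyfit(X[:,0],X[:,1],1);print("mid",np.degrees(np.arctan(k[0])),"y at hub",np.polyval(k,.6193))
# groove: V along lid centre line
for x in np.arange(.52,.70,.004):
    pass
for v in range(150,216,1): print(v,W[v,int(352+ (v-160)*.08),[0,2]].round(4),hsv[v,int(352+(v-160)*.08),2],end=";")
E
```

```text
(160, 352) [ 14 156 129] [ 0.6714 -0.1291  0.0966]
(175, 354) [ 18 102 162] [ 0.6323 -0.1362  0.0815]
(195, 356) [ 18 104 165] [ 0.5731 -0.1418  0.0882]
(150, 352) [ 14 154 131] [ 0.7023 -0.129   0.0925]
(180, 341) [ 14 162 121] [ 0.6151 -0.0996  0.0879]
(190, 371) [ 14 161 108] [ 0.6022 -0.1894  0.0334]
((0.5972254276275635, -0.14166024327278137), (0.1421639770269394, 0.05863030627369881), 5.48612642288208) [[0.5236999988555908, -0.1193000003695488], [0.5292999744415283, -0.17759999632835388], [0.670799970626831, -0.164000004529953], [0.6651999950408936, -0.10570000112056732]]
mid 5.195940926781602 y at hub -0.13944670517474772
150 [0.702  0.0931] 132;151 [0.6974 0.098 ] 133;152 [0.6955 0.0948] 133;153 [0.6918 0.097 ] 132;154 [0.6888 0.0972] 133;155 [0.687  0.0936] 132;156 [0.6826 0.098 ] 127;157 [0.6813 0.0932] 123;158 [0.6767 0.0981] 126;159 [0.6748 0.095 ] 127;160 [0.6714 0.0966] 129;161 [0.6681 0.0977] 131;162 [0.6662 0.0947] 112;163 [0.6657 0.0871] 141;164 [0.6637 0.084 ] 162;165 [0.6604 0.085 ] 161;166 [0.658  0.0834] 165;167 [0.6543 0.0857] 168;168 [0.6508 0.0877] 160;169 [0.
[... 418 characters left out ...]
8] 165;187 [0.5973 0.0822] 166;188 [0.5936 0.0857] 166;189 [0.5904 0.0868] 165;190 [0.5876 0.0868] 166;191 [0.5846 0.0871] 164;192 [0.5815 0.0883] 166;193 [0.5793 0.0854] 165;194 [0.5772 0.0823] 165;195 [0.5735 0.0861] 167;196 [0.5706 0.086 ] 167;197 [0.5673 0.088 ] 167;198 [0.5639 0.0911] 166;199 [0.5621 0.0864] 165;200 [0.5598 0.0841] 164;201 [0.5556 0.0904] 166;202 [0.5545 0.0823] 165;203 [0.5511 0.0852] 166;204 [0.5478 0.0874] 165;205 [0.5444 0.0899] 165;206 [0.5424 0.0861] 165;207 [0.5397 0.0859] 166;208 [0.5368 0.0863] 166;209 [0.534  0.0861] 166;210 [0.5306 0.0896] 165;211 [0.5287 0.0851] 170;212 [0.5275 0.0768] 139;213 [0.5295 0.0516] 78;214 [0.5308 0.0301] 71;215 [0.5272 0.0335] 75;
```

```bash
python3 -c "
from h import *
rel((.634,-.138,.181,5.4),(.634,-.138,.115,5.4))"
```

```text
t 5.77 pos [ 0.4556 -0.3049  0.1809] yaw 10.29 F [ 0.4 -0.1  0.8] w 0.0001
(0.634, -0.138, 0.181, 5.4) [0.2053, -0.1324, 0.001, 0.0033, -0.0081, 0.0853]
(0.634, -0.138, 0.115, 5.4) [0.2048, -0.1326, 0.067, 0.0033, -0.0081, 0.0853]
```

Call:
send_rows(
  motion=[
    [[0.03, -0.02, 0, 0.003, -0.008, 0.02], [0.07, -0.045, 0, 0.003, -0.008, 0.05], [0.11, -0.07, 0, 0.003, -0.008, 0.085], [0.145, -0.093, 0, 0.003, -0.008, 0.085], [0.18, -0.115, 0, 0.003, -0.008, 0.085], [0.205, -0.1325, 0, 0.003, -0.008, 0.085], [0.205, -0.1325, 0.025, 0.003, -0.008, 0.085], [0.205, -0.1325, 0.045, 0.003, -0.008, 0.085], [0.205, -0.1325, 0.06, 0.003, -0.008, 0.085], [0.205, -0.1325, 0.065, 0.003, -0.008, 0.085], [0.205, -0.1325, 0.065, 0.003, -0.008, 0.085]],
  ],
)

```text
time: 6.68
eef_pos: [0.6341, -0.1361, 0.1146]
orientation: [-0.001, 0.999, 0.049, -0.002]
ft_force: [-0.4, 0.5, 0.5]
grip_width: 0.0001
finger_force: 0.0
```

```bash
python3 -c "
from h import *
rel((.634,-.138,.098,5.4))"
```

```text
t 6.68 pos [ 0.6341 -0.1361  0.1146] yaw 5.57 F [-0.4  0.5  0.5] w 0.0001
(0.634, -0.138, 0.098, 5.4) [-0.0003, 0.0019, 0.0166, -0.002, 0.0031, 0.003]
```

Call:
send_rows(
  motion=[
    [[0, 0.001, 0.006, 0, 0, 0.002], [0, 0.0015, 0.012, 0, 0, 0.003], [0, 0.0015, 0.0165, 0, 0, 0.003], [0, 0.0015, 0.0165, 0, 0, 0.003], [0, 0.0015, 0.0165, 0, 0, 0.003]],
  ],
)

```text
time: 7.1
eef_pos: [0.6341, -0.1392, 0.0998]
orientation: [-0.0, 0.999, 0.046, -0.001]
ft_force: [0.8, -0.6, 0.3]
grip_width: -0.0
finger_force: 0.0
```

```bash
python3 - <<'E'
from h import *
p2,d2=eyes.read_camera("side");cv2.imwrite("pics/s4.png",cv2.resize(p2[110:250,220:360],None,fx=4,fy=4,interpolation=cv2.INTER_CUBIC))
rel((.634,-.138,.098,5.4))
E
```

```text
t 7.15 pos [ 0.6342 -0.1392  0.1   ] yaw 5.3 F [0.3 0.6 0.1] w -0.0
(0.634, -0.138, 0.098, 5.4) [-0.0001, -0.0013, 0.002, -0.0004, 0.0009, -0.0017]
```

View pics/s4.png

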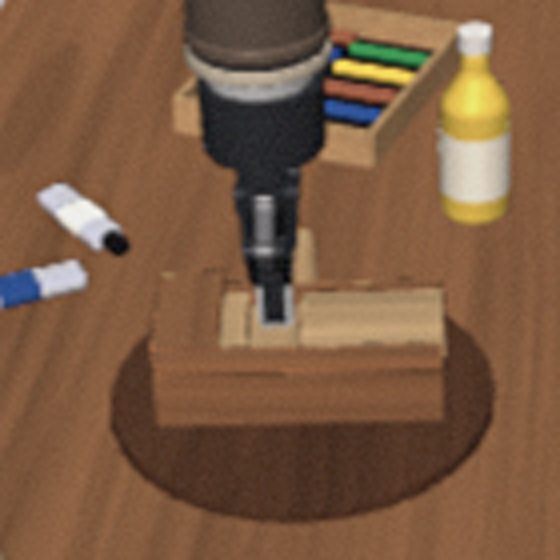

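The shut tips at crop (275,315) are inside the groove with no contact force. Now I'll pull straight out along tool -x.

Call:
send_rows(
  motion=[
    [[-0.003, 0, 0.0015, 0, 0, 0], [-0.006, 0, 0.0015, 0, 0, 0], [-0.01, 0, 0.0015, 0, 0, 0], [-0.014, 0, 0.0015, 0, 0, 0], [-0.018, 0, 0.0015, 0, 0, 0], [-0.023, 0, 0.0015, 0, 0, 0], [-0.028, 0, 0.0015, 0, 0, 0], [-0.034, 0, 0.0015, 0, 0, 0], [-0.04, 0, 0.0015, 0, 0, 0], [-0.046, 0, 0.0015, 0, 0, 0], [-0.052, 0, 0.0015, 0, 0, 0], [-0.055, 0, 0.0015, 0, 0, 0]],
  ],
)

```text
time: 8.15
eef_pos: [0.5784, -0.1444, 0.0983]
orientation: [-0.0, 0.999, 0.046, -0.001]
ft_force: [0.2, 0.0, -0.8]
grip_width: 0.0004
finger_force: 0.4
```

```bash
cat >>h.py <<'E'
def lid(n,sl,z=.085,hi=True):
    p,d=eyes.read_camera("top");cv2.imwrite(f"pics/{n}.png",p);W=cloud("top",d)
    hsv=cv2.cvtColor(p,cv2.COLOR_BGR2HSV);m=np.zeros((400,640),np.uint8)
    m[sl]=((hsv[...,1]<125)&(hsv[...,2]>125))[sl]
    m=cv2.morphologyEx(m,cv2.MORPH_OPEN,np.ones((3,3)))
    c=max(cv2.findContours(m,0,2)[0],key=cv2.contourArea)
    q=cv2.minAreaRect(np.array([ray("top",u,v,z)[:2] for u,v in c[:,0]],np.float32));print(q,cv2.boxPoints(q).round(4).tolist())
    return p,W,m
E
python3 - <<'E'
from h import *
p,W,m=lid("t5",(slice(150,250),slice(330,385)))
cc=[np.where(m[v])[0] for v in range(170,250)];print([(170+i,len(c)) for i,c in enumerate(cc) if i>30])
rel()
E
```

```text
((0.5236915946006775, -0.13382390141487122), (0.09594478458166122, 0.02935057505965233), 5.056759834289551) [[0.4745999872684479, -0.1234000027179718], [0.4772000014781952, -0.1527000069618225], [0.5727999806404114, -0.14419999718666077], [0.5702000260353088, -0.11500000208616257]]
[(201, 10), (202, 10), (203, 10), (204, 11), (205, 11), (206, 11), (207, 10), (208, 10), (209, 10), (210, 11), (211, 11), (212, 11), (213, 11), (214, 11), (215, 11), (216, 10), (217, 10), (218, 9), (219, 9), (220, 8), (221, 7), (222, 7), (223, 7), (224, 7), (225, 7), (226, 7), (227, 7), (228, 7), (229, 7), (230, 6), (231, 0), (232, 0), (233, 0), (234, 0), (235, 0), (236, 0), (237, 0), (238, 0), (239, 0), (240, 0), (241, 0), (242, 0), (243, 0), (244, 0), (245, 0), (246, 0), (247, 0), (248, 0), (249, 0)]
t 8.2 pos [ 0.578  -0.1445  0.0982] yaw 5.29 F [-1.2 -0.4 -0.1] w -0.0001
```

Lid slid about 50 mm. I'll pull another 19 mm, then rise clear.

Call:
send_rows(
  motion=[
    [[-0.004, 0, 0, 0, 0, 0], [-0.008, 0, 0, 0, 0, 0], [-0.012, 0, 0, 0, 0, 0], [-0.016, 0, 0, 0, 0, 0], [-0.019, 0, 0, 0, 0, 0], [-0.019, 0, 0, 0, 0, 0], [-0.016, 0, 0, 0, 0, 0], [-0.016, 0, 0, 0, 0, 0], [-0.016, 0, -0.02, 0, 0, 0], [-0.016, 0, -0.045, 0, 0, 0], [-0.016, 0, -0.07, 0, 0, 0], [-0.016, 0, -0.1, 0, 0, 0]],
  ],
)

```text
time: 9.2
eef_pos: [0.563, -0.1455, 0.1984]
orientation: [-0.001, 0.999, 0.046, -0.002]
ft_force: [1.3, -1.3, 0.8]
grip_width: -0.0002
finger_force: 0.0
```

Call:
send_rows(
  motion=[
    [[0, -0.03, 0, 0, 0, 0], [0, -0.07, 0, 0, 0, 0], [0, -0.1, 0, 0, 0, 0], [0, -0.13, 0, 0, 0, 0], [0, -0.16, 0, 0, 0, 0], [0, -0.16, 0, 0, 0, 0]],
  ],
  jaw=100,
)

```text
time: 9.7
eef_pos: [0.548, 0.0213, 0.1988]
orientation: [-0.002, 0.999, 0.051, -0.0]
ft_force: [-0.5, 1.1, 0.1]
grip_width: 0.0719
finger_force: 0.0
```

```bash
python3 - <<'E'
from h import *
p,W,m=lid("t6",(slice(150,250),slice(330,385)))
for v in range(160,240,3): print(v,W[v,int(353+(v-160)*.08),[0,2]].round(3),end=";")
cv2.imwrite("pics/c6.png",cv2.resize(p[130:250,240:420],None,fx=4,fy=4,interpolation=cv2.INTER_CUBIC))
rel()
E
```

```text
((0.5418131947517395, -0.14718958735466003), (0.170540452003479, 0.059341318905353546), 5.201115131378174) [[0.45419999957084656, -0.12540000677108765], [0.4596000015735626, -0.18449999392032623], [0.6294000148773193, -0.16899999976158142], [0.6240000128746033, -0.10989999771118164]]
160 [0.672 0.094];163 [0.682 0.036];166 [0.668 0.052];169 [0.66  0.048];172 [0.652 0.045];175 [0.641 0.051];178 [0.623 0.084];181 [0.613 0.087];184 [nan nan];187 [0.595 0.09 ];190 [0.587 0.088];193 [0.581 0.078];196 [0.573 0.078];199 [0.565 0.076];202 [0.557 0.073];205 [0.546 0.082];208 [0.537 0.084];211 [0.528 0.087];214 [0.52  0.089];217 [0.512 0.086];220 [0.503 0.086];223 [0.495 0.086];226 [0.487 0.084];229 [0.479 0.086];232 [0.47 0.09];235 [0.463 0.083];238 [0.465 0.004];t 9.75 pos [0.5485 0.0178 0.1987] yaw 5.67 F [-0.2 -0.5 -0.9] w 0.0789
```

View pics/c6.png

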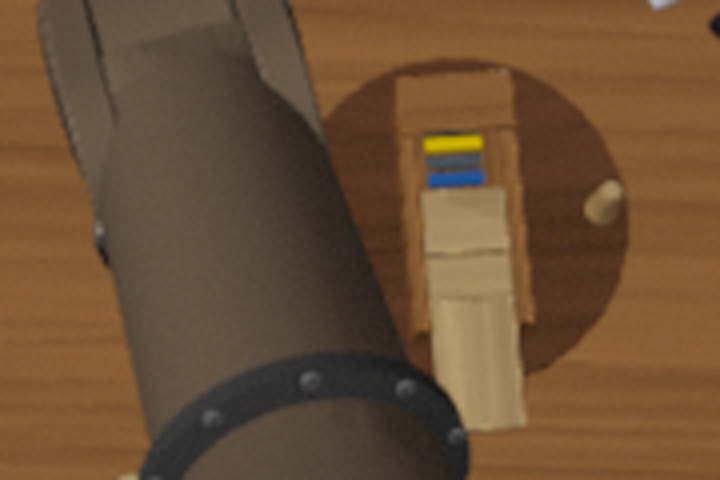

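The lid lies level and clear of the lip at crop (475,310), sticking out about 71 mm. Its centre is (0.5418,-0.1472) and its yaw is 5.2°. Next is to grip its sides just ahead of the mouth.

```bash
python3 -c "
from h import *
rel((.5125,-.1499,.1987,5.2),(.5125,-.1499,.11,5.2))"
```

```text
t 9.75 pos [0.5485 0.0178 0.1987] yaw 5.67 F [-0.2 -0.5 -0.9] w 0.0789
(0.5125, -0.1499, 0.1987, 5.2) [-0.0524, 0.1633, -0.0003, -0.0021, 0.001, 0.0082]
(0.5125, -0.1499, 0.11, 5.2) [-0.0523, 0.1635, 0.0884, -0.0021, 0.001, 0.0082]
```

Call:
send_rows(
  motion=[
    [[-0.01, 0.03, 0, 0, 0, 0.008], [-0.022, 0.07, 0, 0, 0, 0.008], [-0.035, 0.11, 0, 0, 0, 0.008], [-0.046, 0.145, 0, 0, 0, 0.008], [-0.052, 0.163, 0, 0, 0, 0.008], [-0.052, 0.163, 0, 0, 0, 0.008], [-0.052, 0.163, 0.03, 0, 0, 0.008], [-0.052, 0.163, 0.06, 0, 0, 0.008], [-0.052, 0.163, 0.08, 0, 0, 0.008], [-0.052, 0.163, 0.08, 0, 0, 0.008], [-0.052, 0.163, 0.08, 0, 0, 0.008]],
  ],
  jaw=100,
)

```text
time: 10.67
eef_pos: [0.5115, -0.1534, 0.1178]
orientation: [-0.001, 0.999, 0.042, -0.002]
ft_force: [0.1, 1.1, -0.1]
grip_width: 0.0854
finger_force: 0.0
```

```bash
python3 -c "
from h import *
rel((.5125,-.1499,.086,5.2))"
```

```text
t 10.67 pos [ 0.5115 -0.1534  0.1178] yaw 4.86 F [ 0.1  1.1 -0.1] w 0.0854
(0.5125, -0.1499, 0.086, 5.2) [0.0014, -0.0034, 0.0318, -0.0013, 0.0035, -0.006]
```

Call:
send_rows(
  motion=[
    [[0.001, -0.003, 0.005, 0, 0.003, -0.006], [0.001, -0.003, 0.012, 0, 0.003, -0.006], [0.001, -0.003, 0.02, 0, 0.003, -0.006], [0.001, -0.003, 0.027, 0, 0.003, -0.006], [0.001, -0.003, 0.031, 0, 0.003, -0.006], [0.001, -0.003, 0.031, 0, 0.003, -0.006], [0.001, -0.003, 0.031, 0, 0.003, -0.006]],
  ],
)

```text
time: 11.25
eef_pos: [0.5125, -0.1504, 0.0871]
orientation: [-0.0, 0.999, 0.045, 0.001]
ft_force: [-0.2, -0.5, 0.1]
grip_width: 0.0855
finger_force: 0.0
```

```bash
python3 -c "
from h import *
rel((.5125,-.1499,.086,5.2))"
```

```text
t 11.25 pos [ 0.5125 -0.1504  0.0871] yaw 5.2 F [-0.2 -0.5  0.1] w 0.0855
(0.5125, -0.1499, 0.086, 5.2) [0.0, -0.0005, 0.0011, -0.0006, -0.0011, -0.0]
```

Call:
send_rows(
  motion=[
    [[0, 0, 0.001, 0, 0, 0], [0, 0, 0.001, 0, 0, 0], [0, 0, 0.001, 0, 0, 0], [0, 0, 0.001, 0, 0, 0], [0, 0, 0.001, 0, 0, 0], [0, 0, 0.001, 0, 0, 0], [0, 0, 0.001, 0, 0, 0], [0, 0, 0.001, 0, 0, 0]],
  ],
  jaw=45,
  grip_force=35,
)

```text
time: 11.92
eef_pos: [0.5129, -0.1504, 0.0868]
orientation: [-0.0, 0.999, 0.045, 0.001]
ft_force: [-1.2, -0.4, 5.4]
grip_width: 0.0571
finger_force: 39.6
```

```bash
python3 - <<'E'
from h import *
rel()
print(monitor.read_state()["finger_force"])
p2,d2=eyes.read_camera("side");cv2.imwrite("pics/s7.png",cv2.resize(p2[130:260,240:400],None,fx=4,fy=4,interpolation=cv2.INTER_CUBIC))
E
```

```text
t 11.92 pos [ 0.5129 -0.1504  0.0868] yaw 5.2 F [-1.2 -0.4  5.4] w 0.0571
39.55718815326691
```

View pics/s7.png

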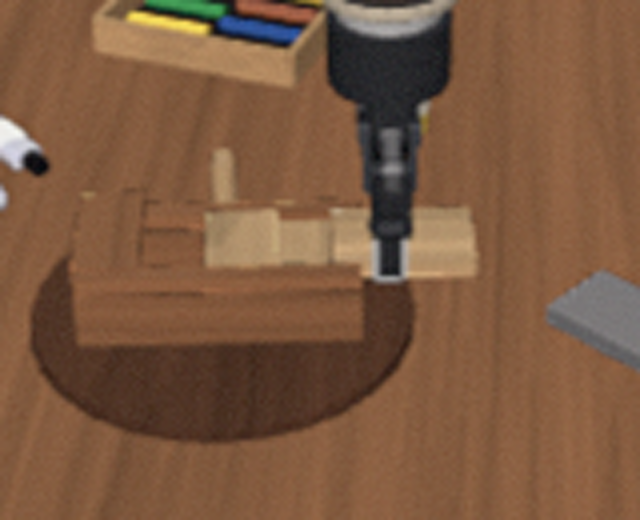

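The lid is gripped at crop (390,255), with the fingertips about level with its underside. Now I'll lift straight up.

Call:
send_rows(
  motion=[
    [[0, 0, -0.003, 0, 0, 0], [0, 0, -0.008, 0, 0, 0], [0, 0, -0.014, 0, 0, 0], [0, 0, -0.02, 0, 0, 0], [0, 0, -0.028, 0, 0, 0], [0, 0, -0.036, 0, 0, 0], [0, 0, -0.045, 0, 0, 0], [0, 0, -0.055, 0, 0, 0], [0, 0, -0.066, 0, 0, 0], [0, 0, -0.078, 0, 0, 0], [0, 0, -0.09, 0, 0, 0], [0, 0, -0.09, 0, 0, 0]],
  ],
)

```text
time: 12.97
eef_pos: [0.5139, -0.1506, 0.1793]
orientation: [0.0, 0.999, 0.045, 0.003]
ft_force: [1.1, 0.0, -1.8]
grip_width: 0.0572
finger_force: 38.8
```

```bash
python3 - <<'E'
from h import *
p,W,m=lid("t8",(slice(140,260),slice(325,390)),z=.178)
for v in range(150,250,4): print(v,W[v,int(347+(v-160)*.08),[0,2]].round(3),end=";")
b=[np.where(m[v])[0] for v in range(150,250)];print([len(x) for x in b][::5])
# rack
d=np.load("top_d0.npy");W0=cloud("top",d)[190:250,185:245];S=W0[(W0[...,2]>.006)&(W0[...,2]<.05)];T=W0[(W0[...,2]>.021)&(W0[...,2]<.05)]
print(cv2.minAreaRect(T[:,:2].astype(np.float32)))
pi=cv2.imread("pics/top0.png");hsv=cv2.cvtColor(pi,cv2.COLOR_BGR2HSV);print(hsv[220,214],hsv[250,214])
mm=np.zeros((400,640),np.uint8);mm[190:250,185:245]=((hsv[...,2]>125))[190:250,185:245];mm=cv2.morphologyEx(mm,cv2.MORPH_OPEN,np.ones((3,3)))
c=max(cv2.findContours(mm,0,2)[0],key=cv2.contourArea)
print("board",cv2.minAreaRect(np.array([ray("top",u,v,.015)[:2] for u,v in c[:,0]],np.float32)))
# bars by height, split along rack x
for z in (.022,.024):
    T=W0[(W0[...,2]>z)&(W0[...,2]<.05)];u=np.array([np.cos(np.radians(15)),np.sin(np.radians(15))]);s=T[:,:2]@u;k=s>np.median(s)-0
    A,B=T[s>s.mean()],T[s<=s.mean()];ca,cb=[np.array(cv2.minAreaRect(Q[:,:2].astype(np.float32))[0]) for Q in(A,B)];print(z,ca,cb,(ca+cb)/2,np.linalg.norm(ca-cb),np.degrees(np.arctan2(*(ca-cb)[::-1])),[cv2.minAreaRect(Q[:,:2].astype(np.float32))[1:] for Q in(A,B)])
rel()
E
```

```text
((0.4794711172580719, -0.130355566740036), (0.04082304239273071, 0.010087108239531517), 0.5987953543663025) [[0.45899999141693115, -0.12549999356269836], [0.45910000801086426, -0.1356000006198883], [0.4999000132083893, -0.13519999384880066], [0.4997999966144562, -0.1251000016927719]]
150 [0.7   0.097];154 [0.688 0.098];158 [0.676 0.099];162 [0.667 0.092];166 [0.669 0.048];170 [0.618 0.178];174 [0.607 0.178];178 [0.595 0.182];182 [0.586 0.175];186 [0.577 0.169];190 [0.567 0.169];194 [0.556 0.169];198 [0.543 0.179];202 [0.512 0.274];206 [0.502 0.278];210 [0.502 0.23 ];214 [0.5   0.188];218 [0.518 0.034];222 [0.506 0.034];226 [0.473 0.167];230 [0.489 0.   ];234 [0.477 0.002];238 [0.465 0.   ];242 [ 0.454 -0.003];246 [0.441 0.005];[0, 0, 0, 0, 3, 0, 0, 0, 0, 0, 0, 0, 0, 4, 5, 4, 4, 0, 0, 0]
((0.5080468654632568, 0.2669253945350647), (0.09183992445468903, 0.10822108387947083), 15.805179595947266)
[ 23  86 158] [ 14 153 125]
board ((0.5143348574638367, 0.26486241817474365), (0.16754598915576935, 0.17433960735797882), 3.8009047508239746)
0.022 [0.54635429 0.27776903] [0.46905029 0.2562035 ] [0.50770229 0.26698627] 0.0802557239592127 15.587527008447358 [((0.01214919425547123, 0.1082359105348587), 15.718657493591309), ((0.011044451035559177, 0.1076197400689125), 15.739425659179688)]
0.024 [0.54639822 0.27778119] [0.46904778 0.2561985 ] [0.507723   0.26698984] 0.080305061076079 15.590422319003126 [((0.011817416176199913, 0.10828813910484314), 15.401500701904297), ((0.010945062153041363, 0.10761937499046326), 15.80682373046875)]
t 13.02 pos [ 0.5134 -0.1506  0.178 ] yaw 5.19 F [ 0.3 -0.6 -1.6] w 0.0571
```

The bars put the rack's centre at (0.5077,0.2670) with its x axis at 15.6°. The lid is held level, its centre 29 mm ahead of the TCP along tool x.

```bash
python3 -c "
from h import *
rel((.4798,.2592,.178,15.6))"
```

```text
t 13.02 pos [ 0.5134 -0.1506  0.178 ] yaw 5.19 F [ 0.3 -0.6 -1.6] w 0.0571
(0.4798, 0.2592, 0.178, 15.6) [0.0036, -0.4112, -0.0003, 0.001, -0.0043, -0.1816]
```

Call:
send_rows(
  motion=[
    [[0, -0.01, 0, 0, 0, 0], [0, -0.03, 0, 0, 0, -0.02], [0, -0.06, 0, 0, 0, -0.04], [0, -0.1, 0, 0, 0, -0.06], [0.001, -0.14, 0, 0, 0, -0.08], [0.001, -0.18, 0, 0, 0, -0.1], [0.002, -0.22, 0, 0, 0, -0.12], [0.002, -0.26, 0, 0, 0, -0.14], [0.003, -0.3, 0, 0, 0, -0.16], [0.003, -0.335, 0, 0, 0, -0.17], [0.003, -0.365, 0, 0, 0, -0.18], [0.004, -0.385, 0, 0, 0, -0.182]],
  ],
)

```text
time: 14.02
eef_pos: [0.4793, 0.2377, 0.1759]
orientation: [-0.001, 0.99, 0.138, 0.0]
ft_force: [0.4, 0.6, -1.2]
grip_width: 0.0571
finger_force: 38.8
```

Call:
send_rows(
  motion=[
    [[0, -0.012, 0, 0, 0, 0], [0, -0.02, 0, 0, 0, 0], [0, -0.024, 0, 0, 0, 0], [0, -0.024, 0, 0, 0, 0], [0, -0.024, 0, 0, 0, 0]],
  ],
)

```text
time: 14.43
eef_pos: [0.4753, 0.255, 0.1763]
orientation: [0.0, 0.991, 0.135, 0.001]
ft_force: [0.5, -0.7, -1.8]
grip_width: 0.0569
finger_force: 38.8
```

```bash
python3 - <<'E'
from h import *
p2,d2=eyes.read_camera("side");cv2.imwrite("pics/s9.png",p2[150:400,180:450])
W=cloud("side",d2);hsv=cv2.cvtColor(p2,cv2.COLOR_BGR2HSV)
m=(W[...,2]>.13)&(W[...,2]<.185)&(W[...,0]>.38)&(W[...,0]<.62)&(hsv[...,2]>110)
S=W[m&(abs(W[...,1]-.27)<.06)];print(len(S),S.min(0),S.max(0))
T=S[abs(S[:,2]-np.percentile(S[:,2],80))<.008]
u=np.array([np.cos(.272),np.sin(.272)]);s=T[:,:2]@u
print("pitch slope",np.polyfit(s,T[:,2],1))
q=cv2.minAreaRect(S[:,:2].astype(np.float32));print(q)
rel((.4798,.2592,.08,15.6))
E
```

```text
2162 [0.416767   0.21426271 0.15704073] [0.59537089 0.31737041 0.18421492]
pitch slope [0.0031803  0.17108561]
((0.5057451725006104, 0.2659337818622589), (0.16990555822849274, 0.07537359744310379), 17.066543579101562)
t 14.48 pos [0.4755 0.2548 0.1764] yaw 15.51 F [ 0.  -0.3 -1.6] w 0.0569
(0.4798, 0.2592, 0.08, 15.6) [0.0052, -0.0032, 0.0964, 0.0009, -0.0013, -0.0015]
```

View pics/s9.png

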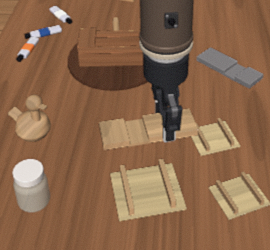

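The lid is level (slope 0.003) above the rack, groove up. Now I'll lower it.

Call:
send_rows(
  motion=[
    [[0.005, -0.003, 0.01, 0, 0, 0], [0.005, -0.003, 0.03, 0, 0, 0], [0.005, -0.003, 0.05, 0, 0, 0], [0.005, -0.003, 0.07, 0, 0, 0], [0.005, -0.003, 0.09, 0, 0, 0], [0.005, -0.003, 0.105, 0, 0, 0], [0.005, -0.003, 0.115, 0, 0, 0], [0.005, -0.003, 0.12, 0, 0, 0], [0.005, -0.003, 0.12, 0, 0, 0]],
  ],
)

```text
time: 15.23
eef_pos: [0.4791, 0.2601, 0.0555]
orientation: [0.0, 0.991, 0.136, 0.0]
ft_force: [-0.6, 0.3, -1.7]
grip_width: 0.0571
finger_force: 38.8
```

```bash
python3 -c "
from h import *
rel((.4798,.2592,.046,15.6))
s=monitor.read_state()
"
```

```text
t 15.23 pos [0.4791 0.2601 0.0555] yaw 15.59 F [-0.6  0.3 -1.7] w 0.0571
(0.4798, 0.2592, 0.046, 15.6) [0.0004, 0.0011, 0.0095, 0.0004, -0.0001, -0.0001]
```

Call:
send_rows(
  motion=[
    [[0, 0.001, 0.003, 0, 0, 0], [0, 0.001, 0.006, 0, 0, 0], [0, 0.001, 0.008, 0, 0, 0], [0, 0.001, 0.009, 0, 0, 0], [0, 0.001, 0.009, 0, 0, 0]],
  ],
)

```text
time: 15.65
eef_pos: [0.4797, 0.2598, 0.0477]
orientation: [-0.0, 0.991, 0.136, 0.001]
ft_force: [0.0, -0.3, -1.5]
grip_width: 0.0568
finger_force: 38.8
```

Call:
send_rows(
  motion=[
    [[0, 0, 0.0007, 0, 0, 0], [0, 0, 0.0014, 0, 0, 0], [0, 0, 0.0014, 0, 0, 0]],
  ],
)

```text
time: 15.9
eef_pos: [0.4796, 0.2598, 0.0462]
orientation: [-0.0, 0.991, 0.136, 0.001]
ft_force: [-0.5, -0.1, -2.0]
grip_width: 0.0572
finger_force: 38.8
```

```bash
python3 - <<'E'
from h import *
p2,d2=eyes.read_camera("side");cv2.imwrite("pics/s10.png",cv2.resize(p2[260:390,270:390],None,fx=4,fy=4,interpolation=cv2.INTER_CUBIC))
rel()
E
```

```text
t 15.95 pos [0.4797 0.2598 0.0462] yaw 15.63 F [ 0.9 -0.9 -1.1] w 0.0572
```

View pics/s10.png

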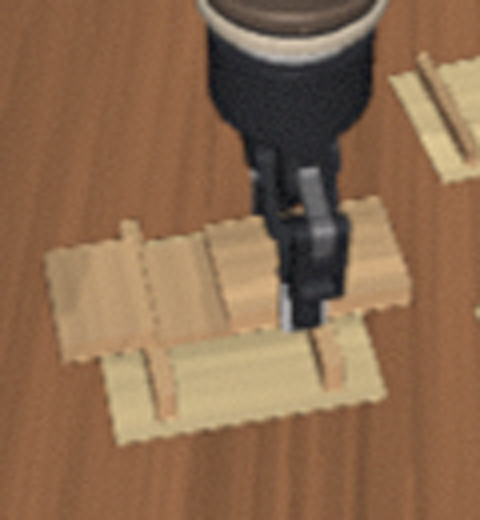

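The lid overhangs both bars about equally (about 85 px left, 90 px right). I'll continue the last millimetres until contact.

Call:
send_rows(
  motion=[
    [[0, 0, 0.0005, 0, 0, 0], [0, 0, 0.001, 0, 0, 0], [0, 0, 0.001, 0, 0, 0]],
  ],
)

```text
time: 16.2
eef_pos: [0.4797, 0.2598, 0.0452]
orientation: [-0.0, 0.991, 0.136, 0.001]
ft_force: [-0.5, -0.8, -0.5]
grip_width: 0.0572
finger_force: 38.9
```

Call:
send_rows(
  motion=[
    [[0, 0, 0.0005, 0, 0, 0], [0, 0, 0.001, 0, 0, 0], [0, 0, 0.001, 0, 0, 0]],
  ],
)

```text
time: 16.45
eef_pos: [0.4797, 0.2599, 0.0451]
orientation: [-0.0, 0.991, 0.136, 0.001]
ft_force: [-2.7, -2.8, 12.2]
grip_width: 0.0569
finger_force: 40.2
```

Contact at z=0.045, as expected. I'll ease off and open the gripper.

Call:
send_rows(
  motion=[
    [[0, 0, -0.0007, 0, 0, 0], [0, 0, -0.0007, 0, 0, 0]],
  ],
)

```text
time: 16.62
eef_pos: [0.4798, 0.2598, 0.0451]
orientation: [-0.0, 0.991, 0.136, 0.001]
ft_force: [-1.9, -1.0, 5.1]
grip_width: 0.0571
finger_force: 39.5
```

Call:
send_rows(
  motion=[
    [[0, 0, 0, 0, 0, 0], [0, 0, 0, 0, 0, 0], [0, 0, 0, 0, 0, 0], [0, 0, -0.0005, 0, 0, 0], [0, 0, -0.0005, 0, 0, 0], [0, 0, -0.0005, 0, 0, 0]],
  ],
  jaw=90,
)

```text
time: 17.12
eef_pos: [0.4797, 0.2598, 0.0453]
orientation: [-0.0, 0.991, 0.136, 0.001]
ft_force: [0.6, 0.2, 0.0]
grip_width: 0.0768
finger_force: 0.0
```

Call:
send_rows(
  motion=[
    [[0, 0, -0.005, 0, 0, 0], [0, 0, -0.015, 0, 0, 0], [0, 0, -0.03, 0, 0, 0], [0, 0, -0.06, 0, 0, 0], [0, 0, -0.09, 0, 0, 0], [0, 0, -0.13, 0, 0, 0], [0, 0, -0.16, 0, 0, 0], [-0.03, 0.03, -0.16, 0, 0, 0], [-0.05, 0.07, -0.16, 0, 0, 0], [-0.05, 0.11, -0.16, 0, 0, 0], [-0.05, 0.15, -0.16, 0, 0, 0], [-0.05, 0.17, -0.16, 0, 0, 0]],
  ],
)

```text
time: 18.12
eef_pos: [0.4776, 0.0771, 0.2063]
orientation: [0.001, 0.991, 0.134, 0.001]
ft_force: [-0.6, 0.6, -0.5]
grip_width: 0.077
finger_force: 0.0
```

```bash
python3 - <<'E'
from h import *
p,d=eyes.read_camera("top");p2,d2=eyes.read_camera("side")
rel()
for n,im,dd in(("top",p,d),("side",p2,d2)):
    W=cloud(n,dd)
    m=(W[...,2]>.0385)&(W[...,2]<.055)&(np.hypot(W[...,0]-.507,W[...,1]-.266)<.12);S=W[m]
    q=cv2.minAreaRect(S[:,:2].astype(np.float32));print(n,len(S),q,np.median(S[:,2]))
    if len(S):
        c,r,a=q
        Z=W[m];u=np.array([np.cos(.272),np.sin(.272)]);print("slope",np.polyfit(Z[:,:2]@u,Z[:,2],1)[0])
W=cloud("top",d)
for nm,r,c in[("duck",slice(110,150),slice(250,290)),("jar",slice(125,160),slice(188,222)),("bot",slice(200,235),slice(438,475))]:
    S=W[r,c];S=S[(S[...,2]>.02)&(S[...,2]<.2)];print(nm,S.mean(0).round(3))
S=W[130:240,290:430];m=(np.hypot(S[...,0]-.64,S[...,1]+.245)<.03)&(S[...,2]>.06);print("post",S[m].mean(0))
o=np.zeros((400,800,3),np.uint8);o[:,:400]=cv2.resize(p[120:260,180:320],(400,400));o[:,400:]=cv2.resize(p2[240:400,230:390],(400,400));cv2.imwrite("pics/end.png",o)
E
```

```text
t 18.22 pos [0.4779 0.0778 0.206 ] yaw 15.22 F [ 0.1 -0.6 -0.6] w 0.0769
top 934 ((0.5086283683776855, 0.26881110668182373), (0.1712542474269867, 0.05931508168578148), 17.284549713134766) 0.04353856791447086
slope 0.0017477430133283338
side 1706 ((0.5103336572647095, 0.26976278424263), (0.1700965017080307, 0.06222471222281456), 16.548105239868164) 0.04214969563845744
slope -0.0008247954586998976
duck [0.766 0.113 0.058]
jar [0.719 0.296 0.071]
bot [ 0.517 -0.409  0.097]
post [ 0.6272742  -0.24137355  0.07760553]
```

View pics/end.png

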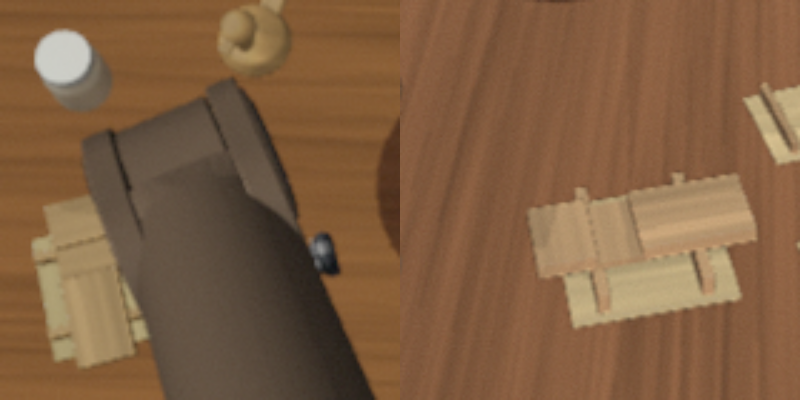

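The lid lies level on the rack, groove up, within about 2 mm of centre and about 1° of its axis (right panel, (640,225)). The duck, jar, bottle and post are where they were.

```bash
python3 -c "
from plant import robot
print(robot.job_done())"
```

```text
the job is handed in; nothing more can be done
None
```

The job is handed in after about 18 s of robot time: the stand is turned to its stop, the lid was slid clear of the lip before lifting, and it now lies level, groove up, about 2 mm from centre on the large rack. The duck, bottle and jar measured unmoved.

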